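# Hang a lamp shade below a suspension link on a sprung test arm

### The arm

A 6-joint arm with a two-finger parallel gripper is mounted at the origin on the work surface. World frame = base frame: x ahead of the robot, y to its left, z up, the work surface at z = 0. Lengths are in m, angles in degrees, forces in N, time in s.
With the tool pointing down it reaches from about 0.275 to 0.875 m from the base axis. Payload 12.5 kg.
Tool frame: the origin (TCP) lies midway between the tips of the shut fingers; the grasp point (between the pads) lies 19 mm behind it; z points along the fingers, y is the direction in which the jaws open and shut (so a half turn about z gives the same grasp; the last joint's range is limited). The gripper opens to 85 mm and grips with 20 to 120 N. Pads are 22 mm wide; open, the fingers measure 114 mm over their backs; the gripper's body (76 mm by 85 mm) begins 54 mm behind the grasp point. The pads swing forward as they close: fully open they stand 13 mm farther back than shut.
Start: joints at [64.595, 20.094, 94.641, -0, 65.266, -4.847], TCP at [0.193, 0.515, 0.231] pointing down, gripper open.
Joint ranges: [-157.81, 157.81], [-45, 120.19], [0.68, 151.7], [-89.99, 269.99], [4.06, 180], [-164.3, 164.3]. Speed limits (degrees/s): [127.2, 127.2, 159.86, 180, 180, 180].

### API

Orientations are given as [roll, pitch, yaw] about the fixed x, y, z axes, in that order (R = Rz(yaw) Ry(pitch) Rx(roll)).
In Python, from bench import bot, eyes gives the robot as it stands.
- The arm moves only by the shell command python3 -m inch 'ROWS' [FORCE]. ROWS is JSON, one flat list of numbers, 7 for each row, row after row: the shift along the tool's x, y, z as a fraction of full scale, then the turn, a rotation vector about the tool's x, y, z as a fraction of full scale, then the opening, from -1 (shut) to 1 (fully open). A call has 1 to 8 rows; each row is the pose to reach, as a shift and turn from the pose commanded when the call began, along the tool's axes at that moment, turning the shorter way round; what a row does not reach only later rows make up. Full scale, the value 1, is 50 cm for a shift and 180 degrees for a turn. A row lasts 1/12 s, in which the tool goes at most 41.7 mm and 7.16 degrees, less where a joint would pass 70% of its speed; a pose out of reach is approached as far as the arm can. A call with a number of a shift or a turn outside -1 to 1 is refused whole. A call with a gripper value outside its range is refused whole. The fingers move at their own pace and stop on an object; FORCE is the grip in N (left out, the last holds). Time passes only in rows, so rows that repeat a pose let the fingers close. It gives the time, the measured TCP pose, the force and the opening at its end, in the units of the state.
- bot.observe(): the state, without advancing time (a new reading comes with each control period).
- eyes.get_image(name): name is "scene" or "top" or "wrist"; returns the picture (480x640x3 uint8, red, green, blue); there is no depth.
- eyes.get_calibration(name): a dict with "fx", "fy", "cx", "cy" (pixels), "world_to_cam" (4x4, takes a point from world to camera coordinates). Camera axes: x right, y up, looking along -z (the intrinsics and any distortion apply to the point x, -y, -z); pixel columns grow to the right and rows downward; lengths in m; the calibration is good to about 2 mm. A picture is of the moment at which its call begins: read the wrist's pose just before it. get_calibration takes no time and is no camera call; for the wrist camera it gives the pose at the moment of the call.
- bot.hand_in(): hands the job in, once; it reports no verdict.
The state is a dict: "time": time; "qpos": joint angles; "joint_vel": joint speeds; "effort": joint torques, N m; "position": TCP position; "tool_rot": TCP orientation; "ft_force": force on the tool from outside, world axes, zero at the start; "wrist_torque": the same for the moment, N m; "opening": finger opening in m.
Only numpy, scipy, OpenCV 4.12 (cv2) and the standard library are available. Lean on these libraries where they do the work, as an engineer would, in place of code of your own. Each camera call takes 0.05 s, during which the arm holds its last target. There are 200 camera calls.

### The job

Hang the orange suspension link by its upper eye on the red stand's sprung arm and let go of it, then hang the white lamp shade from the link's lower loop by its spring-gate hook, pressing the hook down over the loop until the gate snaps shut behind it and the loop sits right up in the hook's crown. Be gentle: the gate needs a firm pull of up to about 10 N, but never pull on the arm with more than 15 N. Leave both hanging freely and still, and do not disturb the blue spare link or the other things on the bench.

Things in the scene. Friction and masses are not known exactly. Their poses are not given: they have to be found in the camera images.
- stand: Fixed stand. Origin on the bench straight under the hang point, z up. A 22 mm square post, 430 mm tall, stands 105 mm from it along the stand's +y on a dark 130 x 110 x 14 mm base plate (y = 50 to 160 mm, x = -45 to 85 mm). The sprung arm, with its red carriage (44 x 44 x 50 mm), rides up and down on the post.
- hang_point (a point): On the centre line of the arm's round steel bar (8 mm thick), 335 mm above the bench while unloaded; axes as the stand's. The bar runs along y from the carriage (y = 83 mm) to the turned-up end at y = -30 mm. Spring-borne and damped: it sinks 4 mm per newton of load (the link alone: about 7 mm), yields as the hook is pulled, and rises again; bottom stop after 75 mm.
- sprung_arm: The stand's moving arm (red carriage and steel bar); its origin is the hang point.
- bar_tip (a point): Centre of the bar's rounded turned-up end (8 mm thick), 12 mm above the bar's centre line and 36 mm along -y from the hang point; its top is 16 mm above the centre line. Eyes go on over this end, moving along +y.
- link: Orange suspension link, 180 g (+-25 percent). Origin at the centre of its orange grip bar, 80 (x) x 16 (y) x 22 (z) mm; z up. A 6 mm wire eye above the bar and a loop below it lie in its x-z plane (openings face y). At the start the loop stands in the slot of a wooden block (80 x 56 x 38 mm), origin 75 mm above the bench; lift it straight up 30 mm or more to clear the slot.
- link_grip (a point): Good place to grip the link: on its grip bar, 30 mm from the link's origin along -x (take it across y, 16 mm wide, fingers tilted so that the hand leans to the link's -x side; the hand must stay clear of the space above the bar's middle).
- link_eye (a point): Fixed on the link, 45 mm above its origin: where the arm bar's centre line lies when the eye's apex rests on the bar. The eye's opening is 26 mm wide and reaches from 11 mm above the link's origin to 50 mm above it at the apex.
- link_loop (a point): Fixed on the link, 62 mm below its origin: centre of the wire (6 mm) at the lowest point of the lower loop. The loop's opening is 19 mm wide (x) and 48 mm high, from the grip bar's underside to 3 mm above this point.
- shade: White conical lamp shade, 220 g (+-25 percent), 143 mm tall, standing on its 100 mm rim. Origin at the rim's centre, z up. The cone is 46 mm high, 28 mm across at its top; above it a pale wooden crossbar 80 (x) x 16 (y) x 24 (z) mm centred 74 mm up, then a dark steel hook (5 mm wire, in the y-z plane) that opens downwards: stem at y = -12 mm, crown at 140 mm, tip leg at y = +12 mm.
- shade_grip (a point): Good place to grip the shade: on its crossbar, 74 mm above the rim and 30 mm from the middle along the shade's -x (across y, 16 mm wide, hand leaning to the shade's -x side, clear of the space above the middle).
- shade_mouth (a point): Lower end of the hook's tip leg, 113.5 mm above the rim, at y = +12 mm. Moving along the shade's +y this tip passes over the loop's bottom wire; then pull down. A 4 mm brass gate, hinged on the stem 115 mm above the rim, bars the mouth; it opens inwards (up) only, against a spring (pull up to about 10 N), and snaps back once the wire is past, felt as a drop in force.
- shade_hook (a point): Fixed on the shade, 134.5 mm above its origin: where the centre of the loop's wire lies when fully home in the hook's crown.
- spare: Blue-gripped spare link, same shape as the orange one, in its own wooden block. Leave it alone.
- glue: White glue bottle, 52 mm diameter, 150 mm tall, origin at its underside. Bystander.
- tape: Roll of paper tape lying flat, 90 mm diameter, 22 mm high. Bystander.
- screwdriver: Red-handled screwdriver lying down. Bystander.
- mug: White mug, 76 mm diameter, 90 mm tall. Bystander.
- offcut: Wood offcut 90 x 50 x 22 mm. Bystander.
- tin: Small blue tin, 68 mm diameter, 75 mm tall. Bystander.

How it is judged (in metres and radians):
On the way, in this order (a step that is already met when the one before it is completed fails the run):
1. the orange link hangs by its eye on the sprung arm, let go of (z of link_eye in the frame of hang_point between -0.008 and 0.008 m and y of link_eye in the frame of hang_point between -0.034 and 0.08 m and x of link_eye in the frame of hang_point between -0.012 and 0.012 m and contact force between the fingers and link below 0.1 N and height (world z) of link above 0.22 m), for 0.3 s.
2. the shade's hook has snapped over the link's lower loop and the loop is home in the crown (z of link_eye in the frame of hang_point between -0.008 and 0.008 m and y of link_eye in the frame of hang_point between -0.034 and 0.08 m and x of link_eye in the frame of hang_point between -0.012 and 0.012 m and distance between link_loop and shade_hook below 0.009 m), for 0.2 s.
At the end, for the whole second after the job is handed in: The link's eye rests on the arm's bar (8 mm in height, 12 mm across it, between tip and post), the loop wire is within 9 mm of home in the hook's crown; link and shade hang within 0.2 rad of upright, shade 30 mm off the bench, slower than 0.06 m/s, not held (all of step 2 and contact force between the fingers and link below 0.1 N and contact force between the fingers and shade below 0.1 N and angle between each of shade, link's own z axis and vertical below 0.2 rad and height (world z) of shade above 0.03 m and linear speed of each of shade, link below 0.06 m/s); the robot touches nothing.
It fails at once if the sprung arm was overloaded: more than 22 N between link and arm (contact force between link and sprung_arm above 22 N).
It fails at once if the spare link or another bystander was moved by more than 30 mm (distance of any of spare, glue, tape, screwdriver, mug, offcut, tin from where it was at the start of the episode above 0.03 m).
It also fails if it takes over 72 s, if anything falls off the work surface, if the arm or the gripper's body presses on something with over 40 N, if the wrist force passes 120 N, or if a joint passes its speed limit or range.

## Working session

There is one attempt and no reset: what is moved stays moved. The work goes in short steps, Python scripts to look and compute and a shell command to move; the robot and the scene stay as the last step left them, time stands still between calls to the robot, and variables do not carry over. Pictures are saved under pics/ and viewed, about 8 in all and at most 12, crops included, and the job is handed in when it is done.

```bash
ls; mkdir -p pics; python3 - <<'E'
from bench import bot,eyes
import cv2,numpy as np
print(bot.observe())
ims=[]
for n in("scene","top"):
    im=eyes.get_image(n);cv2.imwrite(f"pics/{n}0.png",im[:,:,::-1])
    c=eyes.get_calibration(n);print(n,{k:np.round(v,4).tolist() if not isinstance(v,str) else v for k,v in c.items()})
E
```

```text
pics
{'time': 0.0, 'qpos': array([ 6.45948129e+01,  2.01249306e+01,  9.46757983e+01, -6.34241853e-04,
        6.52659791e+01, -4.84908176e+00]), 'joint_vel': array([-0.05336559,  0.10447478, -0.03446675,  0.02522895,  0.01136346,
        0.02327604]), 'effort': array([ 7.24808662e-03, -5.06104803e+01, -2.91405880e+01,  2.43675213e-04,
        4.49507454e-03, -4.70870123e-05]), 'position': array([0.19297449, 0.51468951, 0.23076039]), 'tool_rot': array([-1.79933482e+02, -5.06523584e-03,  1.59444157e+02]), 'ft_force': array([ 0.63189055, -0.15471244, -0.44946231]), 'wrist_torque': array([ 0.02654692, -0.05001999, -0.04520293]), 'opening': 0.08555239956822401}
scene {'fx': 470.2895, 'fy': 470.2895, 'cx': 320.0903, 'cy': 239.2234, 'world_to_cam': [[-0.7004, 0.7135, -0.0197, 0.4565], [-0.4515, -0.4216, 0.7864, 0.0637], [0.5528, 0.5597, 0.6174, -1.5475], [0.0, 0.0, 0.0, 1.0]]}
top {'fx': 505.1585, 'fy': 505.1585, 'cx': 319.8997, 'cy': 243.8292, 'world_to_cam': [[0.0055, -0.9999, -0.0122, -0.0517], [0.9899, 0.0037, 0.1416, -0.5965], [-0.1416, -0.0128, 0.9898, -1.4192], [0.0, 0.0, 0.0, 1.0]]}
```

View pics/scene0.png

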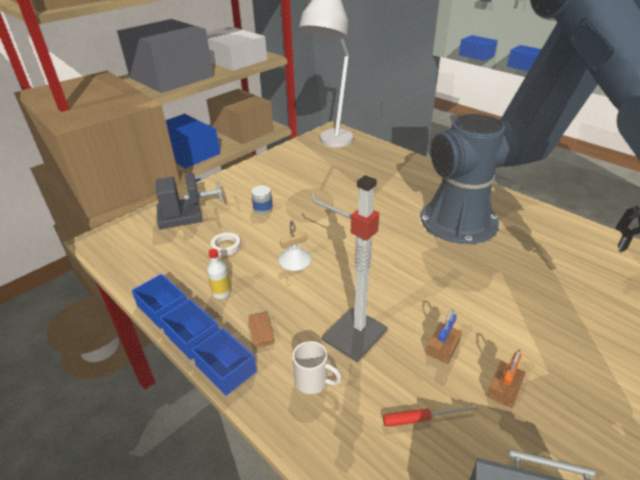

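View pics/top0.png

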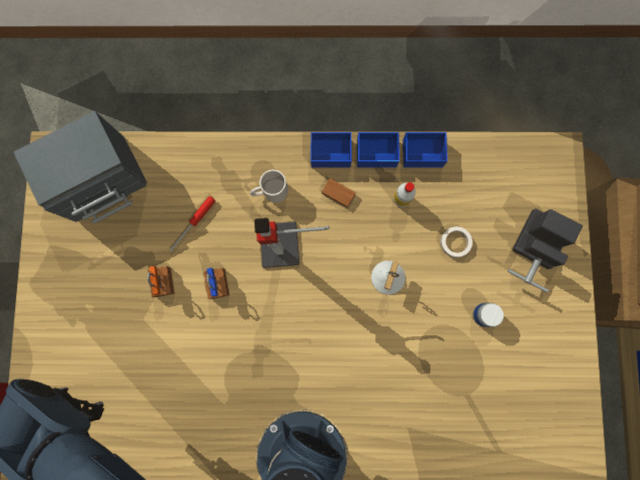

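The scene view shows the orange link at about (510,370), the spare at (447,330), the stand at (362,220) with its bar end at (315,198), and the shade at (294,250). In the top view they are at (160,281), (216,283), post top (262,226), bar tip (326,228) and (389,278). Next I'll enlarge the parts that matter.

```bash
cat > h.py <<'E'
from bench import bot,eyes
import numpy as np,cv2
from scipy.spatial.transform import Rotation as R
def ray(c,uv):
    W=np.array(c["world_to_cam"]);d=np.array([(uv[0]-c["cx"])/c["fx"],-(uv[1]-c["cy"])/c["fy"],-1.])
    return -W[:3,:3].T@W[:3,3],W[:3,:3].T@d
def onz(c,uv,z):
    o,d=ray(c,uv);return o+d*(z-o[2])/d[2]
def proj(c,p):
    W=np.array(c["world_to_cam"]);q=W[:3,:3]@np.array(p)+W[:3,3]
    return np.array([c["cx"]+c["fx"]*q[0]/-q[2],c["cy"]-c["fy"]*q[1]/-q[2]])
def tri(c1,u1,c2,u2):
    o1,d1=ray(c1,u1);o2,d2=ray(c2,u2)
    t=np.linalg.lstsq(np.c_[d1,-d2],o2-o1,rcond=None)[0]
    a,b=o1+t[0]*d1,o2+t[1]*d2;return (a+b)/2,np.linalg.norm(a-b)
E
python3 - <<'E'
from h import *
s=cv2.imread("pics/scene0.png");t=cv2.imread("pics/top0.png")
def crop(im,x,y,w,h): return cv2.resize(im[y:y+h,x:x+w],(400,300),interpolation=cv2.INTER_CUBIC)
cv2.imwrite("pics/c0.png",np.vstack([np.hstack([crop(s,470,330,80,60+20-20),crop(s,260,210,80,60)]),np.hstack([crop(t,140,250,80,60),crop(t,350,245,80,60)])]))
cv2.imwrite("pics/c1.png",np.vstack([np.hstack([crop(s,300,170,100,75)]),np.hstack([crop(t,245,195,100,75)])]))
c=eyes.get_calibration("scene");ct=eyes.get_calibration("top")
for n,im in(("s",s),("t",t)):
    h=cv2.cvtColor(im,cv2.COLOR_BGR2HSV)
    m=cv2.inRange(h,(0,150,110),(16,255,255))|cv2.inRange(h,(172,150,110),(180,255,255))
    k,l,st,ce=cv2.connectedComponentsWithStats(m)
    for i in range(1,k):
        if st[i,4]>25: print(n,st[i],ce[i].round(1),im[l==i].mean(0).round())
E
```

```text
s [  17    0   52  112 1195] [42.8 53.3] [ 39.  44. 141.]
s [282   0  14 138 939] [288.8  64.5] [ 41.  46. 138.]
s [  0  16  30  73 509] [12.6 55.4] [ 39.  43. 140.]
s [352 211  27  28 529] [364.3 224.7] [ 58.  71. 162.]
s [209 249   8   8  55] [212.6 252.7] [ 57.  66. 202.]
s [502 355  19  31 188] [509.6 374.6] [ 61. 113. 195.]
s [384 409  47  17 544] [406.2 417.1] [ 59.  73. 195.]
t [322 179  33  27 463] [338.2 191.9] [ 54.  95. 149.]
t [405 182   9   9  62] [409.4 186.1] [ 36.  45. 184.]
t [190 196  25  30 246] [201.9 209.7] [ 33.  44. 165.]
t [269 221   6  19  89] [272.  229.9] [ 30.  40. 138.]
t [256 233  10   9  51] [259.9 237.4] [ 33.  44. 154.]
t [148 266  10  30 170] [153.1 280.1] [ 35.  85. 169.]
t [156 267  12  13  93] [162.2 271.5] [ 49.  88. 138.]
t [215 268   9  14  84] [218.8 273.6] [ 52.  93. 145.]
t [204 272   8  27  50] [207.  286.3] [ 54.  95. 145.]
t [218 283   5  14  40] [219.6 289.6] [ 50.  87. 136.]
t [160 288   7   7  28] [162.1 291.3] [ 45.  82. 128.]
```

View pics/c0.png

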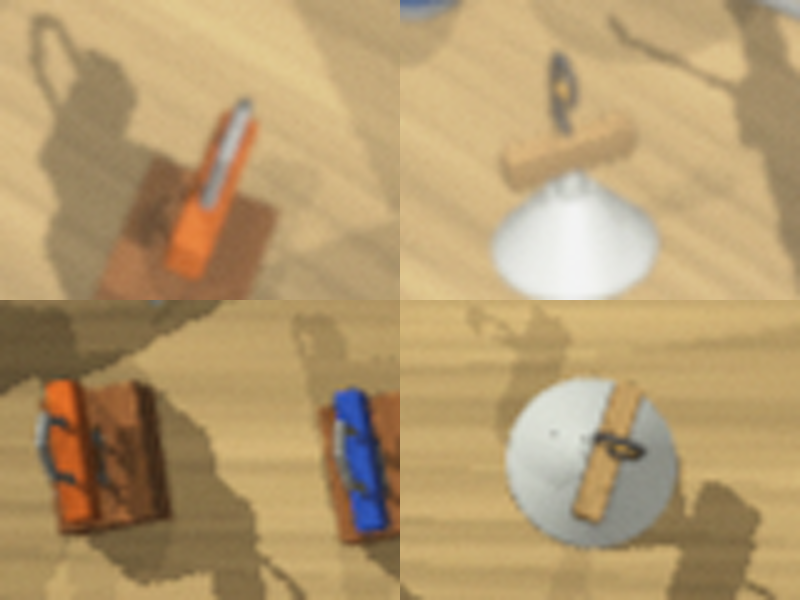

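View pics/c1.png

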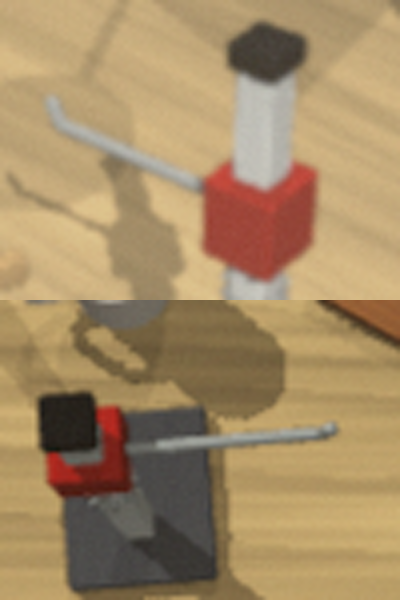

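The crops show the link's bar ends in the top view at (152.4,266) and (155.2,294), and the shade's crossbar ends at (395.4,263) and (387.6,287). The bar runs from its tip at (328.2,227.2) to the carriage at (277,232.2). The hook's facing is still to be decided.

```bash
python3 - <<'E'
from h import *
cs=eyes.get_calibration("scene");ct=eyes.get_calibration("top")
r=lambda v:np.round(v,4)
a,b=onz(ct,(152.4,266.2),.086),onz(ct,(155.2,294),.086)
print("link ends",r(a),r(b),"len",np.linalg.norm(a-b),"mid",r((a+b)/2),"ang",np.degrees(np.arctan2(*(a-b)[1::-1])))
print(" scene proj of mid",proj(cs,(a+b)/2), proj(cs,a),proj(cs,b))
a,b=onz(ct,(395.4,263),.086),onz(ct,(387.6,287),.086)
m=(a+b)/2;u=(a-b)/np.linalg.norm(a-b);v=np.array([-u[1],u[0],0])
print("shade ends",r(a),r(b),"len",np.linalg.norm(a-b),"mid",r(m),"ang",np.degrees(np.arctan2(u[1],u[0])))
print(" scene proj mid",proj(cs,m))
for s in(1,-1):
  for n,y,z in(("stem115",-12,115),("stem130",-12,130),("crown",0,140),("tip130",12,130),("tip113",12,113.5)):
    p=np.array([m[0],m[1],0])+s*v*y/1e3+[0,0,z/1e3]
    q=proj(cs,p);w=proj(ct,p);print(s,n,"c0 scene",((q-[260,210])*5+[400,0]).round(),"c0 top",((w-[350,245])*5+[400,300]).round())
# stand
tip=onz(ct,(328.2,227.2),.347);ca=onz(ct,(277,232.2),.335)
print("tip",r(tip),"carr",r(ca),"len",np.linalg.norm((tip-ca)[:2]))
# triangulate tip and carriage joint
print("tri tip",tri(ct,(328.2,227.2),cs,(300+52/4,170+101/4)),"tri carr",tri(ct,(277,232.2),cs,(300+202/4,170+185/4)))
d=(ca-tip)[:2];d/=np.linalg.norm(d);print("stand +y dir",d,"hang",tip[:2]+.036*d)
E
```

```text
link ends [0.5254 0.4189 0.086 ] [0.448 0.407 0.086] len 0.07834727806953463 mid [0.4867 0.413  0.086 ] ang 8.724423976272941
 scene proj of mid [513.35527595 363.40645698] [507.18539615 376.26940178] [519.22569465 351.16782768]
shade ends [ 0.5373 -0.2601  0.086 ] [ 0.4705 -0.2376  0.086 ] len 0.07052642065370064 mid [ 0.5039 -0.2488  0.086 ] ang -18.680076397915382
 scene proj mid [293.85156828 236.19303692]
1 stem115 c0 scene [558.  80.] c0 top [635. 453.]
1 stem130 c0 scene [556.  58.] c0 top [639. 450.]
1 crown c0 scene [564.  55.] c0 top [621. 442.]
1 tip130 c0 scene [574.  81.] c0 top [597. 436.]
1 tip113 c0 scene [575. 104.] c0 top [593. 439.]
-1 stem115 c0 scene [575. 102.] c0 top [593. 438.]
-1 stem130 c0 scene [574.  81.] c0 top [597. 436.]
-1 crown c0 scene [564.  55.] c0 top [621. 442.]
-1 tip130 c0 scene [556.  58.] c0 top [639. 450.]
-1 tip113 c0 scene [558.  82.] c0 top [635. 453.]
tip [ 0.5917 -0.0718  0.347 ] carr [0.5817 0.0468 0.335 ] len 0.1189706881011763
tri tip (array([ 0.59192945, -0.07165367,  0.34501401]), np.float64(0.00035377586192411234)) tri carr (array([0.58490496, 0.04186643, 0.3384505 ]), np.float64(0.0118791047911057))
stand +y dir [-0.08430348  0.99644013] hang [ 0.58866412 -0.03590583]
```

The stand checks out: the bar measures 119 mm as expected, tip height 345 mm against 347. The hang point is at about (0.589,-0.036) with a yaw of 4.8°. Now to work out the link pre-grasp, with the hand leaning 50° towards the robot.

```bash
cat >> h.py <<'E'
def tool(psi,tau=50):
    p,t=np.radians([psi,tau]);z=np.array([np.cos(p)*np.sin(t),np.sin(p)*np.sin(t),-np.cos(t)])
    y=np.array([-np.sin(p),np.cos(p),0]);return np.c_[np.cross(y,z),y,z]
def go(g,psi,tau=50,back=0):
    "fractions moving grasp point to g (back m behind it)"
    s=bot.observe();C=R.from_euler("xyz",s["tool_rot"],degrees=True).as_matrix();T=tool(psi,tau)
    P=np.array(g)+T[:,2]*(.019-back)
    sh=C.T@(P-s["position"]);rv=R.from_matrix(C.T@T).as_rotvec()
    print("t",round(s["time"],2),"shift",(sh/.5).round(4),"turn",(rv/np.pi).round(4),"mm",np.linalg.norm(sh)*1e3,"deg",np.degrees(np.linalg.norm(rv)))
    print("F",s["ft_force"].round(1),"op",round(s["opening"],4))
def gp():
    s=bot.observe();C=R.from_euler("xyz",s["tool_rot"],degrees=True).as_matrix();return s["position"]-.019*C[:,2],C
E
python3 -c "
from h import *
go((.4571,.4084,.075),8.7,50,.10)"
```

```text
t 0.1 shift [-0.461  -0.074   0.2075] turn [-0.0712 -0.2717 -0.1519] mm 255.4703604203345 deg 57.472017318946556
F [-0.3 -0.1 -0.5] op 0.0855
```

```bash
python3 -m inch '[-0.461,-0.074,0.2075,-0.0712,-0.2717,-0.1519,1,-0.461,-0.074,0.2075,-0.0712,-0.2717,-0.1519,1,-0.461,-0.074,0.2075,-0.0712,-0.2717,-0.1519,1,-0.461,-0.074,0.2075,-0.0712,-0.2717,-0.1519,1,-0.461,-0.074,0.2075,-0.0712,-0.2717,-0.1519,1,-0.461,-0.074,0.2075,-0.0712,-0.2717,-0.1519,1,-0.461,-0.074,0.2075,-0.0712,-0.2717,-0.1519,1,-0.461,-0.074,0.2075,-0.0712,-0.2717,-0.1519,1]'
python3 - <<'E'
from h import *
go((.4571,.4084,.075),8.7,50,.10)
c=eyes.get_calibration("wrist");im=eyes.get_image("wrist")[:,:,::-1].copy()
print(c["fx"])
for n,p in(("mid",(.4867,.413,.086)),("near",(.448,.407,.086)),("far",(.5254,.4189,.086)),("grip",(.4571,.4084,.086))):
    print(n,proj(c,p).round(1))
cv2.imwrite("pics/w1.png",im)
E
```

```text
time: 0.77
position: [0.3938, 0.399, 0.1297]
tool_rot: [177.9, 41.0, -179.0]
ft_force: [0.1, 0.3, 0.3]
opening: 0.0851
t 0.77 shift [ 0.0006 -0.0004  0.0066] turn [-0.0188 -0.0495 -0.0311] mm 3.317997852976956 deg 11.053067479575635
F [0.1 0.3 0.3] op 0.0851
409.64540690024444
mid [329.6 299.5]
near [324.  273.2]
far [333.8 320. ]
grip [325.4 280. ]
```

View pics/w1.png

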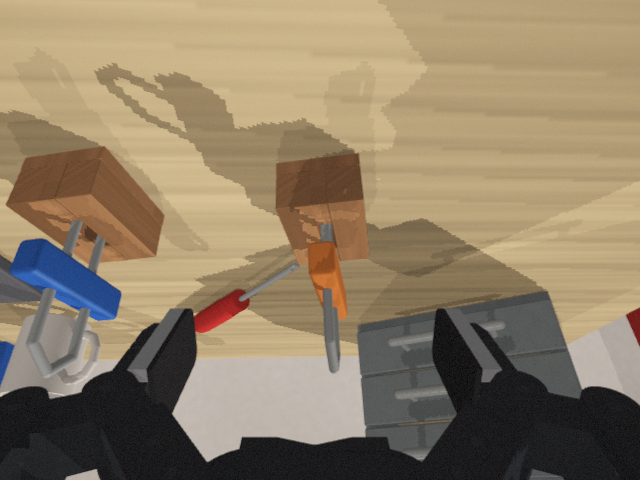

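The wrist picture is upside down: up in the scene points towards the fingers. The orange bar runs from about (322,245) to (343,318), its eye standing at (333,340), and lines up sideways with the prediction (324→334). The spare is well off to the left at (65,280). Now I move in.

```bash
python3 -m inch '[0.0006,-0.0004,0.0066,-0.0188,-0.0495,-0.0311,1,0.0006,-0.0004,0.0066,-0.0188,-0.0495,-0.0311,1,0.0006,-0.0004,0.0066,-0.0188,-0.0495,-0.0311,1]'; python3 -c "
from h import *
go((.4571,.4084,.075),8.7,50,0)
c=eyes.get_calibration('wrist')
im=cv2.cvtColor(eyes.get_image('wrist'),cv2.COLOR_RGB2HSV);m=cv2.inRange(im,(4,180,120),(14,255,255));m[:200]=0
k,l,st,ce=cv2.connectedComponentsWithStats(m);i=1+st[1:,4].argmax();print(st[i],ce[i])
print([proj(c,(.448,.407,z)).round() for z in(.064,.086)],proj(c,(.5254,.4189,.086)))
"
```

```text
time: 1.07
position: [0.3893, 0.4119, 0.1447]
tool_rot: [-178.8, 48.4, -171.6]
ft_force: [0.1, 0.8, 0.8]
opening: 0.0855
t 1.07 shift [ 0.0148 -0.022   0.2305] turn [-0.0077 -0.0091 -0.0009] mm 116.03122310659361 deg 2.1508114081805783
F [0.1 0.8 0.8] op 0.0855
[ 281  204   34   72 1540] [298.36363636 233.65584416]
[array([297., 202.]), array([295., 235.])] [301.92432964 277.01222677]
```

```bash
python3 -m inch '[0,0,0,0,0,0,1,0,0,0,0,0,0,1,0,0,0,0,0,0,1]'; python3 -c "
from h import *
go((.4571,.4084,.075),8.7,50,0)"
```

```text
time: 1.37
position: [0.391, 0.4119, 0.145]
tool_rot: [-178.8, 48.4, -171.5]
ft_force: [-0.2, -0.5, 0.1]
opening: 0.0854
t 1.37 shift [ 0.0176 -0.0217  0.2285] turn [-0.0073 -0.0088 -0.0006] mm 115.11259776169139 deg 2.058109145439294
F [-0.2 -0.5  0.1] op 0.0854
```

```bash
python3 -m inch '[0.0176,-0.0217,0.05,-0.0073,-0.0088,-0.0006,1,0.0176,-0.0217,0.11,-0.0073,-0.0088,-0.0006,1,0.0176,-0.0217,0.17,-0.0073,-0.0088,-0.0006,1,0.0176,-0.0217,0.21,-0.0073,-0.0088,-0.0006,1,0.0176,-0.0217,0.2285,-0.0073,-0.0088,-0.0006,1,0.0176,-0.0217,0.2285,-0.0073,-0.0088,-0.0006,1,0.0176,-0.0217,0.2285,-0.0073,-0.0088,-0.0006,1,0.0176,-0.0217,0.2285,-0.0073,-0.0088,-0.0006,1]'; python3 -c "
from h import *
go((.4571,.4084,.075),8.7,50,0)"
```

```text
time: 2.03
position: [0.4708, 0.4416, 0.0978]
tool_rot: [-177.4, 46.6, -171.4]
ft_force: [0.0, 0.8, -0.5]
opening: 0.0854
t 2.03 shift [ 0.0563 -0.0595  0.0451] turn [-0.0148 -0.0191  0.0002] mm 46.73283886887557 deg 4.34878939020739
F [ 0.   0.8 -0.5] op 0.0854
```

```bash
python3 -m inch '[0,0,0,0,0,0,-1,0,0,0,0,0,0,-1,0,0,0,0,0,0,-1,0,0,0,0,0,0,-1,0,0,0,0,0,0,-1,0,0,0,0,0,0,-1,0,0,0,0,0,0,-1,0,0,0,0,0,0,-1]' 50; python3 -c "
from h import *
go((.4571,.4084,.075),8.7,50,0)"
```

```text
time: 2.7
position: [0.4713, 0.4366, 0.0983]
tool_rot: [-176.9, 46.7, -171.5]
ft_force: [-4.3, -29.5, 14.6]
opening: 0.0024
t 2.7 shift [ 0.0567 -0.049   0.0462] turn [-0.0185 -0.0183 -0.0004] mm 44.00048589734261 deg 4.685772284875445
F [ -4.3 -29.5  14.6] op 0.0024
```

```bash
python3 - <<'E'
from h import *
s=bot.observe();print({k:np.round(v,3).tolist() for k,v in s.items()})
c=eyes.get_calibration("wrist");im=eyes.get_image("wrist")[:,:,::-1]
cv2.imwrite("pics/w2.png",im)
g=gp()[0];print(g,proj(c,g))
for z in(.064,.086):print(proj(c,(.448,.407,z)).round(),proj(c,(.5254,.4189,z)).round())
E
```

```text
{'time': 2.7, 'qpos': [51.321, 35.022, 108.966, -89.793, 32.311, 33.26], 'joint_vel': [0.044, -0.033, 0.05, -0.026, -0.151, 0.021], 'effort': [12.094, -49.663, -28.232, -2.865, -5.776, -0.067], 'position': [0.471, 0.437, 0.098], 'tool_rot': [-176.859, 46.701, -171.545], 'ft_force': [-4.302, -29.495, 14.556], 'wrist_torque': [-3.393, -0.967, -3.804], 'opening': 0.002}
[0.4575187  0.43560166 0.11136088] [317.03406111 340.00770336]
[248. 201.] [275. 274.]
[241. 256.] [272. 314.]
```

View pics/w2.png

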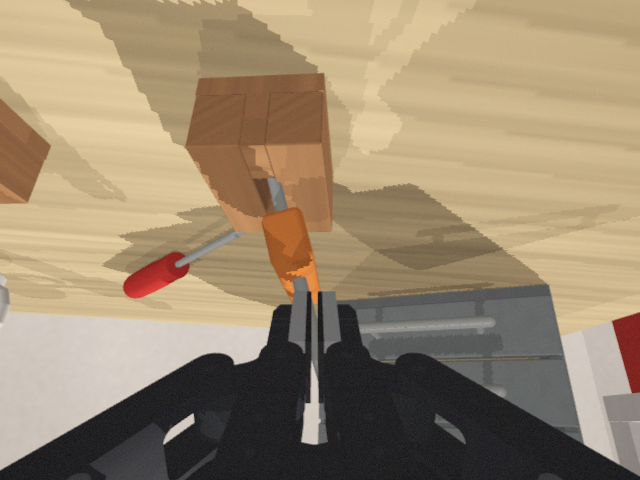

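Two things showed up. Joint 4 reached its -90° limit at this lean, so the tool drifted sideways. The fingers then shut on the eye at (300,290) instead of the bar. I'll open, back off, use a smaller lean of 30° and re-measure the link.

```bash
python3 -m inch '[0,0,0,0,0,0,1,0,0,0,0,0,0,1,0,0,0,0,0,0,1,0,0,0,0,0,0,1,0,0,0,0,0,0,1,0,0,0,0,0,0,1,0,0,0,0,0,0,1,0,0,0,0,0,0,1]'
python3 -m inch '[0,0,-0.06,0,0,0,1,0,0,-0.12,0,0,0,1,0,0,-0.18,0,0,0,1,0,0,-0.2,0,0,0,1,0,0,-0.2,0,0,0,1,0,0,-0.2,0,0,0,1]'; python3 - <<'E'
from h import *
g,C=gp();print("tool z",C[:,2],bot.observe()["qpos"].round(1))
s=eyes.get_image("scene")[:,:,::-1];t=eyes.get_image("top")[:,:,::-1]
def crop(im,x,y,w,h): return cv2.resize(im[y:y+h,x:x+w],(400,300),interpolation=cv2.INTER_CUBIC)
cv2.imwrite("pics/c2.png",np.hstack([crop(s,470,330,80,60),crop(t,140,250,80,60)]))
ct=eyes.get_calibration("top")
h=cv2.cvtColor(t,cv2.COLOR_BGR2HSV);m=cv2.inRange(h,(4,180,110),(14,255,255));m[:,:140]=0;m[:,175:]=0;m[:255]=0;m[305:]=0
ys,xs=np.nonzero(m);print(len(xs),cv2.minAreaRect(np.c_[xs,ys].astype(np.float32)))
go((.4571,.4084,.085),8.7,30,.08)
E
```

```text
time: 3.42
position: [0.4706, 0.4422, 0.0982]
tool_rot: [-177.4, 46.6, -171.4]
ft_force: [0.1, -0.4, 0.8]
opening: 0.0855
time: 3.92
position: [0.3985, 0.436, 0.1669]
tool_rot: [-177.5, 46.6, -171.4]
ft_force: [-0.2, -0.2, -0.2]
opening: 0.0856
tool z [ 0.72466733  0.06570409 -0.68595935] [ 58.   24.6 113.6 -77.3  36.5  24.2]
130 ((150.0609893798828, 279.04876708984375), (28.16004180908203, 5.190282344818115), 83.6598129272461)
t 4.02 shift [ 0.0092 -0.0675  0.0752] turn [-0.0147  0.092  -0.0024] mm 50.72991800640943 deg 16.78122531336268
F [-0.6  0.5 -1.4] op 0.0856
```

View pics/c2.png

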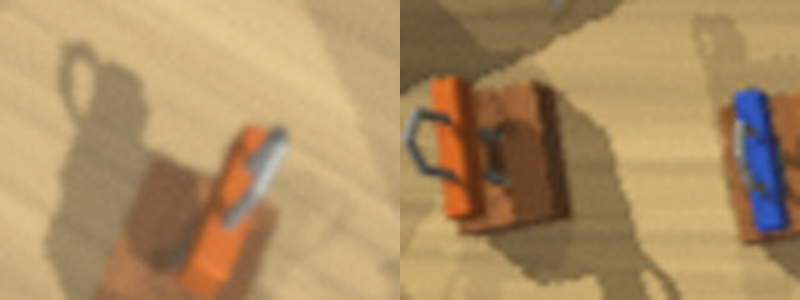

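The link now leans about 8–10° towards +y in its slot; its bar in the top view shifted from (153,280) to (150,279). The block has not moved. I'll match that tilt when gripping and straighten it after the lift.

```bash
cat >> h.py <<'E'
def go2(g,T,back=0):
    s=bot.observe();C=R.from_euler("xyz",s["tool_rot"],degrees=True).as_matrix()
    sh=C.T@(np.array(g)+T[:,2]*(.019-back)-s["position"]);rv=R.from_matrix(C.T@T).as_rotvec()
    print("t",round(s["time"],2),"shift",(sh/.5).round(4),"turn",(rv/np.pi).round(4),"mm",(np.linalg.norm(sh)*1e3).round(1),"deg",np.degrees(np.linalg.norm(rv)).round(1))
    print("q",s["qpos"].round(1),"F",s["ft_force"].round(1),"op",round(s["opening"],4),"gp",gp()[0].round(4))
def tilted(psi,tau,tilt):
    p=np.radians(psi);return R.from_rotvec(np.radians(-tilt)*np.array([np.cos(p),np.sin(p),0])).as_matrix()@tool(psi,tau)
E
python3 - <<'E'
from h import *
ct=eyes.get_calibration("top")
a=onz(ct,(153.1,280.1),.086);b=onz(ct,(150.06,279.05),.086);d=b-a;print(d)
# apex (z~.128+): midpoint of top of eye px
e=onz(ct,(140+(406-400)/5,250+137/5),.126);print("apex",e)
th=np.degrees(np.arctan2(d[1],.073));print("tilt",th)
u=np.array([.988,.152,0]);g=np.array([.4867,.413,.075])+d*62/73-.03*u;print("g",g)
go2(g,tilted(8.7,30,th),.08)
E
```

```text
[0.00288822 0.00866633 0.        ]
apex [0.4909636  0.43392893 0.126     ]
tilt 6.770288859376773
g [0.45951301 0.41580045 0.075     ]
t 4.02 shift [ 0.0195 -0.0403  0.0933] turn [ 0.015   0.0913 -0.0257] mm 51.7 deg 17.3
q [ 58.   24.7 113.6 -77.3  36.5  24.2] F [-0.6  0.5 -1.4] op 0.0856 gp [0.3852 0.4342 0.179 ]
```

```bash
python3 -m inch '[0.0195,-0.0403,0.0933,0.015,0.0913,-0.0257,1,0.0195,-0.0403,0.0933,0.015,0.0913,-0.0257,1,0.0195,-0.0403,0.0933,0.015,0.0913,-0.0257,1,0.0195,-0.0403,0.0933,0.015,0.0913,-0.0257,1,0.0195,-0.0403,0.0933,0.015,0.0913,-0.0257,1,0.0195,-0.0403,0.0933,0.015,0.0913,-0.0257,1]'
python3 - <<'E'
from h import *
T=tilted(8.7,30,9);g=np.array([.4592,.4165,.075])
go2(g,T,.0)
c=eyes.get_calibration("wrist");im=eyes.get_image("wrist")
hsv=cv2.cvtColor(im,cv2.COLOR_RGB2HSV);m=cv2.inRange(hsv,(4,180,120),(14,255,255))
k,l,st,ce=cv2.connectedComponentsWithStats(m);i=1+st[1:,4].argmax();print(st[i],ce[i])
u=np.array([.988,.152,0]);w=np.array([-.152,.988,0])*np.sin(np.radians(9))+[0,0,.988]
for x in(-.01,.07):
  for z in(-.011,.011): print(x,z,proj(c,g+x*u+z*w).round())
cv2.imwrite("pics/w3.png",im[:,:,::-1])
E
```

```text
time: 4.52
position: [0.4287, 0.4169, 0.1276]
tool_rot: [-172.2, 29.9, -167.5]
ft_force: [0.3, 0.8, -0.6]
opening: 0.0855
t 4.52 shift [0.001  0.0013 0.1595] turn [ 0.0104  0.0005 -0.0068] mm 79.8 deg 2.2
q [ 50.1  27.9 106.3 -45.5  35.  -14.7] F [ 0.3  0.8 -0.6] op 0.0855 gp [0.419  0.4174 0.1439]
[ 303  235   32   99 2107] [319.37256763 274.14997627]
-0.01 -0.011 [317. 230.]
-0.01 0.011 [319. 262.]
0.07 -0.011 [317. 310.]
0.07 0.011 [319. 340.]
```

View pics/w3.png

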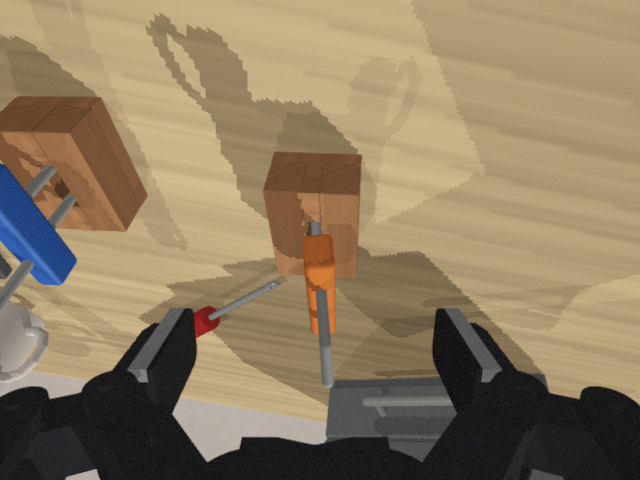

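The bar lies centred between the pads at columns 303–335, with the eye standing upright in the hand's frame, so I advance and grip.

```bash
python3 -m inch '[0.001,0.0013,0.06,0.0104,0.0005,-0.002,1,0.001,0.0013,0.1,0.0104,0.0005,-0.002,1,0.001,0.0013,0.14,0.0104,0.0005,-0.002,1,0.001,0.0013,0.1595,0.0104,0.0005,-0.002,1,0.001,0.0013,0.1595,0.0104,0.0005,-0.002,1,0.001,0.0013,0.1595,0.0104,0.0005,-0.002,1,0.001,0.0013,0.1595,0.0104,0.0005,-0.002,1]'
python3 - <<'E'
from h import *
go2(np.array([.4592,.4165,.075]),tilted(8.7,30,9),.0)
E
```

```text
time: 5.15
position: [0.4677, 0.4165, 0.0604]
tool_rot: [-170.2, 29.7, -167.0]
ft_force: [0.1, 0.5, 0.1]
opening: 0.0856
t 5.15 shift [-0.0001 -0.0021  0.0043] turn [ 0.0008  0.     -0.0042] mm 2.4 deg 0.8
q [ 47.6  36.8 103.2 -53.   31.5  -8.7] F [0.1 0.5 0.1] op 0.0856 gp [0.4579 0.4176 0.0767]
```

Good. Close, gently at first with 40 N.

```bash
python3 -m inch '[0,0,0,0,0,0,-1,0,0,0,0,0,0,-1,0,0,0,0,0,0,-1,0,0,0,0,0,0,-1,0,0,0,0,0,0,-1,0,0,0,0,0,0,-1,0,0,0,0,0,0,-1,0,0,0,0,0,0,-1]' 50
python3 - <<'E'
from h import *
g,C=gp()
go2(g+[0,0,.05],C,0)
E
```

```text
time: 5.82
position: [0.468, 0.4164, 0.0597]
tool_rot: [-170.2, 29.7, -167.0]
ft_force: [-1.6, 1.6, 1.4]
opening: 0.0149
t 5.82 shift [-0.0495 -0.0148 -0.0856] turn [0. 0. 0.] mm 50.0 deg 0.0
q [ 47.5  36.9 103.2 -52.9  31.5  -8.7] F [-1.6  1.6  1.4] op 0.0149 gp [0.4582 0.4175 0.076 ]
```

```bash
python3 -m inch '[-0.02,-0.006,-0.034,0,0,0,-1,-0.04,-0.012,-0.068,0,0,0,-1,-0.06,-0.018,-0.103,0,0,0,-1,-0.08,-0.024,-0.137,0,0,0,-1,-0.1,-0.03,-0.171,0,0,0,-1,-0.1,-0.03,-0.171,0,0,0,-1,-0.1,-0.03,-0.171,0,0,0,-1]'
python3 - <<'E'
from h import *
# straighten and go to staging well clear of tip: hang frame y=-0.10
y=np.array([-.0843,.9964,0]);x=np.array([y[1],-y[0],0]);H=np.array([.5887,-.0359,.335])
g=H-.03*x-.13*y+[0,0,-.0245]
go2(g+[-0.1,0.06,0.0],tool(4.8,30),0)
go2(gp()[0]+[-.1,-.15,.1],tool(4.8,30),0)
E
```

```text
time: 6.4
position: [0.4685, 0.4161, 0.1598]
tool_rot: [-170.2, 29.7, -167.1]
ft_force: [-0.1, -0.2, -2.8]
opening: 0.015
t 6.4 shift [ 0.0525 -1.0674 -0.1599] turn [-0.0318  0.0018  0.0393] mm 540.3 deg 9.1
q [ 47.5  27.5 101.  -41.   39.4 -23.3] F [-0.1 -0.2 -2.8] op 0.015 gp [0.4588 0.4172 0.1761]
t 6.4 shift [ 0.1285 -0.2918 -0.2573] turn [-0.0318  0.0018  0.0393] mm 204.9 deg 9.1
q [ 47.5  27.5 101.  -41.   39.4 -23.3] F [-0.1 -0.2 -2.8] op 0.015 gp [0.4588 0.4172 0.1761]
```

```bash
python3 - <<'E'
from h import *
go2((.43,.24,.31),tool(4.8,30),0)
E
```

```text
t 6.4 shift [-0.0151 -0.3747 -0.2391] turn [-0.0318  0.0018  0.0393] mm 222.4 deg 9.1
q [ 47.5  27.5 101.  -41.   39.4 -23.3] F [-0.1 -0.2 -2.8] op 0.015 gp [0.4588 0.4172 0.1761]
```

```bash
python3 -m inch '[-0.003,-0.06,-0.04,-0.005,0,0.007,-1,-0.006,-0.13,-0.08,-0.01,0,0.014,-1,-0.009,-0.19,-0.12,-0.02,0.001,0.022,-1,-0.012,-0.25,-0.16,-0.025,0.001,0.03,-1,-0.014,-0.32,-0.2,-0.0318,0.0018,0.0393,-1,-0.0151,-0.3747,-0.2391,-0.0318,0.0018,0.0393,-1,-0.0151,-0.3747,-0.2391,-0.0318,0.0018,0.0393,-1,-0.0151,-0.3747,-0.2391,-0.0318,0.0018,0.0393,-1]'
python3 - <<'E'
from h import *
go2((.43,-.165,.31),tool(4.8,30),0)
E
```

```text
time: 7.07
position: [0.4395, 0.2398, 0.2932]
tool_rot: [-180.0, 30.0, -175.3]
ft_force: [0.1, 0.7, -2.7]
opening: 0.015
t 7.07 shift [ 0.0571 -0.8054 -0.0331] turn [-0.0005 -0.0002 -0.0005] mm 404.1 deg 0.1
q [ 29.7   0.2 115.  -19.7  38.9 -52.4] F [ 0.1  0.7 -2.7] op 0.015 gp [0.4301 0.2391 0.3097]
```

```bash
python3 -m inch '[0.007,-0.1,-0.004,0,0,0,-1,0.014,-0.2,-0.008,0,0,0,-1,0.021,-0.3,-0.012,0,0,0,-1,0.028,-0.4,-0.016,0,0,0,-1,0.035,-0.5,-0.02,0,0,0,-1,0.042,-0.58,-0.024,0,0,0,-1,0.047,-0.66,-0.027,0,0,0,-1,0.052,-0.73,-0.03,0,0,0,-1]'
python3 -m inch '[0.002,-0.035,-0.001,0,0,0,-1,0.0051,-0.0754,-0.003,0,0,0,-1,0.0051,-0.0754,-0.003,0,0,0,-1,0.0051,-0.0754,-0.003,0,0,0,-1]'
python3 - <<'E'
from h import *
y=np.array([-.0843,.9964,0]);x=np.array([y[1],-y[0],0]);H=np.array([.5887,-.0359,.335])
go2(H-.03*x-.085*y+[0,0,-.0245],tool(4.8,30),0)
s=eyes.get_image("scene")[:,:,::-1];t=eyes.get_image("top")[:,:,::-1]
cv2.imwrite("pics/s3.png",s);cv2.imwrite("pics/t3.png",t)
E
```

```text
time: 7.73
position: [0.4398, -0.0773, 0.2917]
tool_rot: [179.9, 29.8, -175.2]
ft_force: [2.1, 0.6, -3.7]
opening: 0.0155
time: 8.07
position: [0.4403, -0.1143, 0.2915]
tool_rot: [179.9, 29.7, -175.4]
ft_force: [0.5, 0.6, -2.1]
opening: 0.0152
t 8.07 shift [-0.2354 -0.0381  0.1283] turn [ 0.0002 -0.0016 -0.0007] mm 135.4 deg 0.3
q [ -30.1   -5.7  120.8   24.8   42.7 -139.8] F [ 0.5  0.6 -2.1] op 0.0152 gp [ 0.4309 -0.1151  0.308 ]
```

```bash
python3 -m inch '[-0.05,-0.008,0.027,0,0,0,-1,-0.1,-0.016,0.054,0,0,0,-1,-0.15,-0.024,0.081,0,0,0,-1,-0.2,-0.032,0.108,0,0,0,-1,-0.2354,-0.0381,0.1283,0,0,0,-1,-0.2354,-0.0381,0.1283,0,0,0,-1,-0.2354,-0.0381,0.1283,0,0,0,-1,-0.2354,-0.0381,0.1283,0,0,0,-1]'
python3 - <<'E'
from h import *
y=np.array([-.0843,.9964,0]);x=np.array([y[1],-y[0],0]);H=np.array([.5887,-.0359,.335])
go2(H-.03*x-.085*y+[0,0,-.0245],tool(4.8,30),0)
s=eyes.get_image("scene")[:,:,::-1];t=eyes.get_image("top")[:,:,::-1]
def crop(im,x,y,w,h): return cv2.resize(im[y:y+h,x:x+w],(400,300),interpolation=cv2.INTER_CUBIC)
cv2.imwrite("pics/c4.png",np.hstack([crop(s,280,170,100,75),crop(t,260,190,100,75)]))
c=eyes.get_calibration("wrist");im=eyes.get_image("wrist")[:,:,::-1];cv2.imwrite("pics/w4.png",im)
g,C=gp();cs=eyes.get_calibration("scene");ct=eyes.get_calibration("top")
L=g+.03*x
for n,p in(("org",L),("apex",L+[0,0,.053]),("tip",H+[0,0,.012]-.036*y)):
  print(n,p.round(4),"scene crop",((proj(cs,p)-[280,170])*4).round(),"top crop",((proj(ct,p)-[260,190])*4+[400,0]).round(),"wrist",proj(c,p).round())
E
```

```text
time: 8.83
position: [0.5752, -0.1205, 0.2961]
tool_rot: [180.0, 29.9, -175.1]
ft_force: [-0.6, 0.7, -2.1]
opening: 0.0149
t 8.83 shift [ 0.0018 -0.0038  0.0036] turn [ 0.0003 -0.0008  0.0005] mm 2.8 deg 0.2
q [ -22.3    9.   104.8   20.3   40.9 -129.7] F [-0.6  0.7 -2.1] op 0.0149 gp [ 0.5657 -0.1213  0.3125]
org [ 0.5955 -0.1196  0.3134] scene crop [ 71. 119.] top crop [754. 153.] wrist [316. 378.]
apex [ 0.5955 -0.1196  0.3664] scene crop [66. 40.] top crop [758. 136.] wrist [317. 542.]
tip [ 0.5917 -0.0718  0.347 ] scene crop [132.  98.] top crop [673. 149.] wrist [455. 472.]
```

View pics/c4.png

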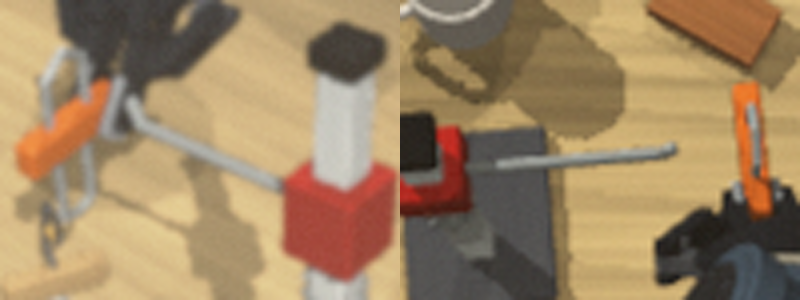

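The link is held squarely. The eye is seen at (70,50) in the scene crop and its top wire at (752,130) in the top crop, within a few millimetres of prediction. One triangulation will check its height.

```bash
python3 - <<'E'
from h import *
cs=eyes.get_calibration("scene");ct=eyes.get_calibration("top")
S=lambda u,v:(280+u/4,170+v/4);T=lambda u,v:(260+(u-400)/4,190+v/4)
for n,a,b in(("apex",(70,50),(753,130)),("tip",(132,101),(671,150))):
    print(n,tri(cs,S(*a),ct,T(*b)))
for n in("apex","bottomloop"):pass
# bar far top edge
print("far end top",onz(ct,T(746,86),.3245))
E
```

```text
apex (array([ 0.59860055, -0.11580161,  0.36306709]), np.float64(0.003434938448575621))
tip (array([ 0.59163972, -0.07107702,  0.34504966]), np.float64(0.0008748942035290071))
far end top [ 0.63323663 -0.11470584  0.3245    ]
```

Heights agree to about 2 mm and sideways to about 3 mm. Now thread the eye along +y by 68 mm.

```bash
python3 -m inch '[0.002,0.03,0,0,0,0,-1,0.002,0.06,0.001,0,0,0,-1,0.002,0.09,0.001,0,0,0,-1,0.002,0.115,0.001,0,0,0,-1,0.002,0.136,0.001,0,0,0,-1,0.002,0.136,0.001,0,0,0,-1,0.002,0.136,0.001,0,0,0,-1]'
python3 - <<'E'
from h import *
y=np.array([-.0843,.9964,0]);x=np.array([y[1],-y[0],0]);H=np.array([.5887,-.0359,.335])
go2(H-.03*x-.015*y+[0,0,-.045-.010],tool(4.8,30),0)
s=eyes.get_image("scene")[:,:,::-1];t=eyes.get_image("top")[:,:,::-1]
def crop(im,x,y,w,h): return cv2.resize(im[y:y+h,x:x+w],(400,300),interpolation=cv2.INTER_CUBIC)
cv2.imwrite("pics/c5.png",np.hstack([crop(s,280,170,100,75),crop(t,260,190,100,75)]))
E
```

```text
time: 9.57
position: [0.5691, -0.0538, 0.2962]
tool_rot: [-179.9, 30.0, -175.1]
ft_force: [-0.3, -0.6, -2.6]
opening: 0.0151
t 9.57 shift [0.0316 0.0024 0.0572] turn [-0.     -0.0001  0.0004] mm 32.7 deg 0.1
q [ -14.5    6.7  107.5   15.5   38.2 -119.2] F [-0.3 -0.6 -2.6] op 0.0151 gp [ 0.5596 -0.0546  0.3127]
```

View pics/c5.png

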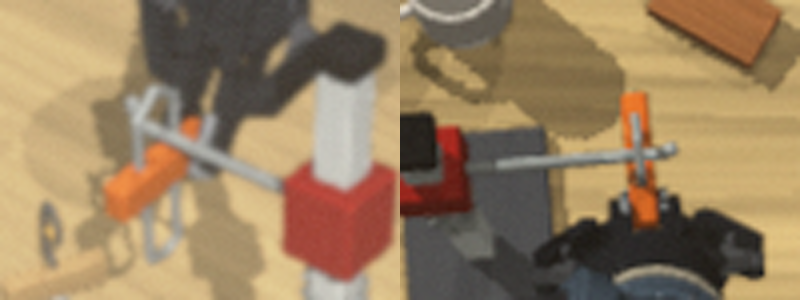

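The bar passes through the eye: the tip at (672,150) is beyond the eye wire at (638,150) in the top crop. Now I lower it 33 mm.

```bash
python3 -m inch '[0.006,0.0024,0.011,0,0,0,-1,0.012,0.0024,0.022,0,0,0,-1,0.018,0.0024,0.033,0,0,0,-1,0.024,0.0024,0.044,0,0,0,-1,0.028,0.0024,0.051,0,0,0,-1,0.0316,0.0024,0.0572,0,0,0,-1,0.0316,0.0024,0.0572,0,0,0,-1,0.0316,0.0024,0.0572,0,0,0,-1]'
python3 - <<'E'
from h import *
y=np.array([-.0843,.9964,0]);x=np.array([y[1],-y[0],0]);H=np.array([.5887,-.0359,.335])
go2(H-.03*x-.015*y+[0,0,-.045-.010],tool(4.8,30),0)
c=eyes.get_calibration("wrist");im=eyes.get_image("wrist");cv2.imwrite("pics/w5.png",im[:,:,::-1])
for i,(u,v) in enumerate([(0,0)]): 
  for z in(.30,.335): print(proj(c,H+[0,0,z-.335]))
E
```

```text
time: 10.33
position: [0.5697, -0.0529, 0.2631]
tool_rot: [-180.0, 29.9, -175.2]
ft_force: [-4.3, -1.2, 0.6]
opening: 0.0154
t 10.33 shift [-0.0002  0.0007 -0.001 ] turn [-0.0001 -0.0004  0.0001] mm 0.6 deg 0.1
q [ -14.3    9.   109.9   17.1   33.7 -121.1] F [-4.3 -1.2  0.6] op 0.0154 gp [ 0.5603 -0.0537  0.2795]
[358.52141755 431.04987762]
[366.72950734 551.10518794]
```

```bash
python3 -m inch '[0.0026,0,-0.0015,0,0,0,-1,0.0052,0,-0.003,0,0,0,-1,0.0052,0,-0.003,0,0,0,-1,0.0052,0,-0.003,0,0,0,-1]'
```

```text
time: 10.72
position: [0.5667, -0.053, 0.2634]
tool_rot: [-180.0, 30.0, -175.2]
ft_force: [-3.8, -0.1, 0.6]
opening: 0.0154
```

```bash
python3 -m inch '[0.0026,0,-0.0015,0,0,0,-1,0.0052,0,-0.003,0,0,0,-1,0.0052,0,-0.003,0,0,0,-1,0.0052,0,-0.003,0,0,0,-1]'
```

```text
time: 11.05
position: [0.5644, -0.0534, 0.2639]
tool_rot: [-179.9, 30.1, -175.2]
ft_force: [4.0, 0.6, 1.4]
opening: 0.015
```

```bash
python3 -m inch '[-0.0026,0,0.0015,0,0,0,-1,-0.0026,0,0.0015,0,0,0,-1,-0.0026,0,0.0015,0,0,0,-0.4,-0.0026,0,0.0015,0,0,0,-0.4,-0.0026,0,0.0015,0,0,0,-0.4,-0.0026,0,0.0015,0,0,0,-0.4,-0.0026,0,0.0015,0,0,0,-0.4]'
python3 - <<'E'
from h import *
go2(gp()[0],gp()[1],.12)
E
```

```text
time: 11.63
position: [0.5653, -0.0531, 0.2631]
tool_rot: [-180.0, 29.9, -175.2]
ft_force: [-0.4, -0.3, -0.2]
opening: 0.026
t 11.63 shift [ 0.    0.   -0.24] turn [0. 0. 0.] mm 120.0 deg 0.0
q [ -14.5    8.6  110.4   17.3   33.7 -121.4] F [-0.4 -0.3 -0.2] op 0.026 gp [ 0.5558 -0.0539  0.2796]
```

```bash
python3 -m inch '[0,0,0,0,0,0,-0.1,0,0,0,0,0,0,-0.1,0,0,-0.03,0,0,0,-0.1,0,0,-0.08,0,0,0,-0.1,0,0,-0.14,0,0,0,-0.1,0,0,-0.2,0,0,0,-0.1,0,0,-0.24,0,0,0,-0.1,0,0,-0.24,0,0,0,-0.1]'
python3 - <<'E'
from h import *
u=np.array([np.cos(np.radians(-18.7)),np.sin(np.radians(-18.7)),0]);m=np.array([.5039,-.2488,0])
go2(m-.03*u+[0,0,.074],tool(-18.7,45),.15)
cs=eyes.get_calibration("scene");ct=eyes.get_calibration("top");rows=[]
for n,c in(("scene",cs),("top",ct)):
    im=eyes.get_image(n)[:,:,::-1];cv2.imwrite(f"pics/{n}6.png",im)
    h=cv2.cvtColor(im,cv2.COLOR_BGR2HSV);k=cv2.inRange(h,(5,180,120),(14,255,255))
    if n=="scene":k[:170]=0;k[260:]=0;k[:,:290]=0;k[:,350:]=0
    else:k[:200]=0;k[265:]=0;k[:,290:]=k[:,290:];k[:,:300]=0;k[:,330:]=0
    ys,xs=np.nonzero(k);r=cv2.minAreaRect(np.c_[xs,ys].astype(np.float32));print(n,len(xs),r);rows.append(r[0])
print(tri(cs,rows[0],ct,rows[1]))
E
```

```text
time: 12.3
position: [0.5055, -0.0585, 0.3714]
tool_rot: [-179.8, 30.3, -175.1]
ft_force: [0.2, -0.3, 0.6]
opening: 0.0386
t 12.3 shift [ 0.4315 -0.28    0.2232] turn [ 0.0792 -0.0804  0.1042] mm 280.4 deg 27.7
q [ -17.6   -4.7  108.5   14.6   48.7 -119.4] F [ 0.2 -0.3  0.6] op 0.0386 gp [ 0.4959 -0.0592  0.3878]
scene 38 ((318.08123779296875, 222.36294555664062), (5.289823532104492, 23.325603485107422), 49.08561706542969)
top 111 ((319.0118408203125, 232.17160034179688), (32.13057327270508, 6.05458402633667), 86.0548095703125)
(array([ 0.5932097 , -0.05202608,  0.2803808 ]), np.float64(0.006039118041232075))
```

The link hangs free at about (0.593,-0.052,0.280), as it should. Now the shade: pre-grasp 100 mm behind, then a close look.

```bash
python3 - <<'E'
from h import *
u=np.array([np.cos(np.radians(-18.7)),np.sin(np.radians(-18.7)),0]);m=np.array([.5039,-.2488,0])
go2(m-.03*u+[0,0,.074],tool(-18.7,45),.11)
E
```

```text
t 12.4 shift [ 0.4099 -0.3038  0.2927] turn [ 0.0795 -0.082   0.1041] mm 294.1 deg 27.8
q [ -17.5   -4.4  108.7   14.6   48.5 -119.4] F [-0.1 -0.2 -0.9] op 0.0384 gp [ 0.4962 -0.059   0.3839]
```

```bash
python3 -m inch '[0.05,-0.04,0.03,0.01,-0.01,0.013,0,0.1,-0.08,0.07,0.02,-0.02,0.026,0.1,0.16,-0.12,0.11,0.03,-0.03,0.04,0.2,0.22,-0.16,0.16,0.042,-0.043,0.055,0.3,0.29,-0.21,0.2,0.055,-0.057,0.072,0.3,0.35,-0.26,0.25,0.067,-0.07,0.09,0.3,0.4099,-0.3038,0.2927,0.0795,-0.082,0.1041,0.3,0.4099,-0.3038,0.2927,0.0795,-0.082,0.1041,0.3]'
python3 -m inch '[0,0,0,0,0,0,0.3,0,0,0,0,0,0,0.3,0,0,0,0,0,0,0.3]'
python3 - <<'E'
from h import *
u=np.array([np.cos(np.radians(-18.7)),np.sin(np.radians(-18.7)),0]);v=np.array([-u[1],u[0],0]);m=np.array([.5039,-.2488,0])
go2(m-.03*u+[0,0,.074],tool(-18.7,45),0)
c=eyes.get_calibration("wrist");im=eyes.get_image("wrist")[:,:,::-1];cv2.imwrite("pics/w6.png",im)
for n,y,z,x in(("yp130",12,130,0),("yn130",-12,130,0),("yp113",12,113.5,0),("yn113",-12,113.5,0),("nearbot",0,62,-40),("neartop",0,86,-40),("fartop",0,86,40)):
    print(n,proj(c,m+v*y/1e3+u*x/1e3+[0,0,z/1e3]).round())
E
```

```text
time: 13.07
position: [0.4325, -0.1842, 0.2126]
tool_rot: [-179.9, 41.9, 159.7]
ft_force: [1.2, 0.4, 0.7]
opening: 0.0558
time: 13.32
position: [0.4351, -0.1844, 0.2161]
tool_rot: [-179.3, 42.2, 160.9]
ft_force: [0.3, 0.8, 1.0]
opening: 0.0555
t 13.32 shift [ 0.1059 -0.0734  0.3246] turn [-0.005  -0.0157 -0.0013] mm 174.6 deg 3.0
q [ -33.8    0.6  133.5   63.6   10.3 -164.3] F [0.3 0.8 1. ] op 0.0555 gp [ 0.4232 -0.18    0.2302]
yp130 [279. 233.]
yn130 [244. 233.]
yp113 [281. 213.]
yn113 [246. 213.]
nearbot [262. 117.]
neartop [259. 144.]
fartop [272. 211.]
```

View pics/w6.png

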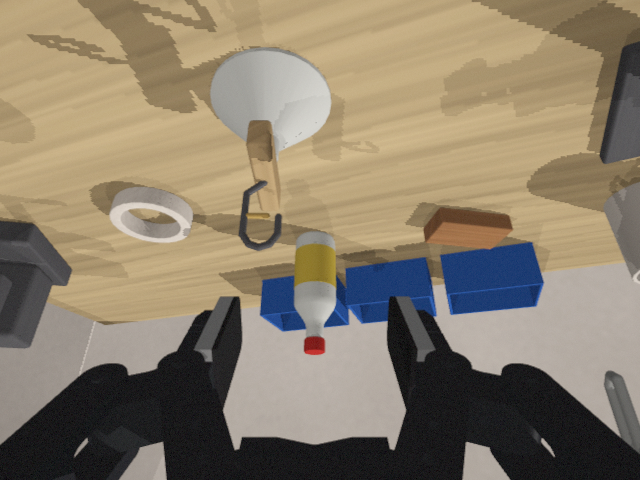

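The close view settles the facing. The hook's stem is on the left (col 245) and its tip leg on the right, ending at (280,215). So shade +y points towards the stand's +y, its yaw is -18.7°, and its near end is -x. Positions match prediction within 2 px. Joint 6 is at its limit, so I turn the hand half round about its axis, which gives the same grasp.

```bash
A='[0,0,0,0,0,0.04,0.3,0,0,0,0,0,0.08,0.3,0,0,0,0,0,0.12,0.3,0,0,0,0,0,0.16,0.3,0,0,0,0,0,0.2,0.3,0,0,0,0,0,0.24,0.3,0,0,0,0,0,0.28,0.3,0,0,0,0,0,0.31,0.3]' ; true
python3 -m inch '[0,0,0,0,0,0.04,0.3,0,0,0,0,0,0.08,0.3,0,0,0,0,0,0.12,0.3,0,0,0,0,0,0.16,0.3,0,0,0,0,0,0.2,0.3,0,0,0,0,0,0.24,0.3,0,0,0,0,0,0.28,0.3,0,0,0,0,0,0.31,0.3]'
python3 -c "
from h import *
print(bot.observe()['qpos'].round(1))"
python3 -m inch '[0,0,0,0,0,0.04,0.3,0,0,0,0,0,0.08,0.3,0,0,0,0,0,0.12,0.3,0,0,0,0,0,0.16,0.3,0,0,0,0,0,0.2,0.3,0,0,0,0,0,0.24,0.3,0,0,0,0,0,0.28,0.3,0,0,0,0,0,0.31,0.3]'
python3 -c "
from h import *
print(bot.observe()['qpos'].round(1))"
```

```text
time: 14.03
position: [0.4353, -0.1842, 0.2166]
tool_rot: [143.2, 22.4, 97.0]
ft_force: [-0.3, 0.2, 0.1]
opening: 0.0553
[ -33.8    0.5  133.5   63.6   10.3 -108.1]
time: 14.7
position: [0.4353, -0.1843, 0.2166]
tool_rot: [139.8, -14.1, 53.9]
ft_force: [0.4, 0.8, -0.4]
opening: 0.0553
[-33.8   0.5 133.5  63.6  10.3 -52.3]
```

```bash
cat >> h.py <<'E'
def ftool(psi,tau): return tool(psi,tau)@np.diag([-1,-1,1.])
def shade_g(off=.034):
    u=np.array([np.cos(np.radians(-18.7)),np.sin(np.radians(-18.7)),0]);return np.array([.5039,-.2488,.074])-off*u
E
python3 -c "
from h import *
go2(shade_g(),ftool(-18.7,40),.11)"
```

```text
t 14.7 shift [-0.1119 -0.071   0.1   ] turn [ 0.0117 -0.008   0.3763] mm 83.0 deg 67.8
q [-33.8   0.5 133.5  63.6  10.3 -52.3] F [ 0.4  0.8 -0.4] op 0.0553 gp [ 0.4233 -0.1799  0.2307]
```

```bash
python3 -m inch '[-0.013,-0.008,0.012,0.001,0,0.04,0.3,-0.026,-0.016,0.024,0.002,-0.002,0.08,0.3,-0.04,-0.024,0.036,0.004,-0.003,0.12,0.3,-0.054,-0.032,0.048,0.005,-0.004,0.16,0.3,-0.068,-0.04,0.06,0.007,-0.005,0.2,0.3,-0.08,-0.05,0.072,0.009,-0.006,0.24,0.3,-0.1,-0.06,0.088,0.01,-0.007,0.28,0.3,-0.1119,-0.071,0.1,0.0117,-0.008,0.32,0.3]'
python3 -m inch '[0,0,0,0,0,0,0.3,0,0,0,0,0,0,0.3,0,0,0,0,0,0,0.3]'
python3 -c "
from h import *
go2(shade_g(),ftool(-18.7,40),.06)"
```

```text
time: 15.37
position: [0.4162, -0.2201, 0.1433]
tool_rot: [171.1, -39.1, -5.1]
ft_force: [0.7, -0.5, 0.5]
opening: 0.0557
time: 15.62
position: [0.4163, -0.2196, 0.1442]
tool_rot: [170.7, -39.0, -4.4]
ft_force: [0.2, 0.1, 0.6]
opening: 0.0554
t 15.62 shift [-0.0005 -0.0013  0.1004] turn [0.0012 0.0006 0.0615] mm 50.2 deg 11.1
q [-41.5  11.3 135.6 107.9  14.9 -47.4] F [0.2 0.1 0.6] op 0.0554 gp [ 0.4048 -0.2156  0.1587]
```

```bash
python3 -m inch '[0,-0.001,0.03,0,0,0.03,0.3,0,-0.001,0.06,0.0012,0.0006,0.0615,0.3,0,-0.0013,0.09,0.0012,0.0006,0.0615,0.3,0,-0.0013,0.1004,0.0012,0.0006,0.0615,0.3,0,-0.0013,0.1004,0.0012,0.0006,0.0615,0.3,0,-0.0013,0.1004,0.0012,0.0006,0.0615,0.3]'
python3 - <<'E'
from h import *
go2(shade_g(),ftool(-18.7,40),0)
c=eyes.get_calibration("wrist");im=eyes.get_image("wrist");cv2.imwrite("pics/w7.png",im[:,:,::-1])
g=shade_g();u=np.array([np.cos(np.radians(-18.7)),np.sin(np.radians(-18.7)),0]);v=np.array([-u[1],u[0],0])
for y in(-8,8):
  for z in(-12,12): print("near",y,z,proj(c,g-.006*u+v*y/1e3+[0,0,z/1e3]).round())
p=proj(c,g-.006*u).round().astype(int);hs=cv2.cvtColor(im,cv2.COLOR_RGB2HSV);print(p,im[p[1],p[0]],hs[p[1],p[0]])
print("row across",hs[p[1],p[0]-60:p[0]+61:5].tolist())
E
```

```text
time: 16.12
position: [0.4468, -0.2293, 0.1055]
tool_rot: [-179.9, -40.0, -18.8]
ft_force: [-0.7, 0.0, -0.7]
opening: 0.0556
t 16.12 shift [-0.0002  0.0004  0.1202] turn [-0.0001  0.     -0.0006] mm 60.1 deg 0.1
q [-39.5  20.1 132.7 128.8  17.  -56.2] F [-0.7  0.  -0.7] op 0.0556 gp [ 0.4352 -0.2254  0.1201]
near -8 -12 [327. 288.]
near -8 12 [329. 275.]
near 8 -12 [296. 288.]
near 8 12 [294. 275.]
[311 282] [83 68 48] [ 17 108  83]
row across [[23, 11, 182], [21, 10, 179], [26, 10, 178], [26, 12, 177], [30, 9, 173], [30, 11, 170], [21, 11, 166], [30, 10, 174], [30, 10, 173], [26, 11, 169], [18, 112, 107], [16, 110, 88], [17, 108, 83], [17, 113, 88], [19, 111, 83], [18, 120, 85], [30, 7, 141], [26, 13, 140], [30, 11, 143], [25, 11, 143], [26, 12, 144], [21, 12, 144], [17, 12, 143], [30, 12, 144], [20, 11, 143]]
```

The bar end sits where predicted, within 1 mm. Advance and grip.

```bash
python3 -m inch '[0,0,0.03,0,0,0,0.3,0,0,0.06,0,0,0,0.3,0,0,0.09,0,0,0,0.3,0,0.0004,0.1202,0,0,0,0.3,0,0.0004,0.1202,0,0,0,0.3,0,0.0004,0.1202,0,0,0,0.3]'
python3 -m inch '[0,0,0,0,0,0,-1,0,0,0,0,0,0,-1,0,0,0,0,0,0,-1,0,0,0,0,0,0,-1,0,0,0,0,0,0,-1,0,0,0,0,0,0,-1,0,0,0,0,0,0,-1]' 70
python3 - <<'E'
from h import *
go2(shade_g(),ftool(-18.7,40),0)
g,C=gp();go2(g+[0,0,.06],C,0)
E
```

```text
time: 16.67
position: [0.4829, -0.242, 0.0594]
tool_rot: [-179.8, -40.0, -19.0]
ft_force: [0.1, -1.1, -0.2]
opening: 0.0556
time: 17.25
position: [0.483, -0.2423, 0.0599]
tool_rot: [-179.8, -40.1, -19.0]
ft_force: [-5.7, 1.7, 8.7]
opening: 0.0145
t 17.25 shift [-0.0004 -0.0011  0.0008] turn [ 0.0002 -0.0003 -0.0014] mm 0.7 deg 0.3
q [-37.4  29.5 128.1 142.8  19.9 -68.8] F [-5.7  1.7  8.7] op 0.0145 gp [ 0.4714 -0.2384  0.0744]
t 17.25 shift [ 0.0772 -0.0003 -0.0919] turn [0. 0. 0.] mm 60.0 deg 0.0
q [-37.4  29.5 128.1 142.8  19.9 -68.8] F [-5.7  1.7  8.7] op 0.0145 gp [ 0.4714 -0.2384  0.0744]
```

```bash
python3 -m inch '[0.015,0,-0.018,0,0,0,-1,0.04,0,-0.047,0,0,0,-1,0.08,0,-0.095,0,0,0,-1,0.115,0,-0.138,0,0,0,-1,0.15,0,-0.179,0,0,0,-1,0.15,0,-0.179,0,0,0,-1,0.15,0,-0.179,0,0,0,-1]'
python3 - <<'E'
from h import *
y=np.array([-.0843,.9964,0]);x=np.array([y[1],-y[0],0]);H=np.array([.5887,-.0359,0])
go2(H-.034*x-.075*y+[0,0,.1905],ftool(4.8,40),0)
E
```

```text
time: 17.83
position: [0.4833, -0.2409, 0.1684]
tool_rot: [-179.4, -39.9, -19.0]
ft_force: [-0.2, 0.2, -2.5]
opening: 0.0148
t 17.83 shift [ 0.0759 -0.301   0.0469] turn [ 0.0819 -0.0002 -0.1015] mm 157.0 deg 23.5
q [-37.5  13.9 125.7  80.9  12.4  -5. ] F [-0.2  0.2 -2.5] op 0.0148 gp [ 0.4717 -0.2371  0.183 ]
```

```bash
python3 -m inch '[0.012,-0.05,0.008,0.013,0,-0.017,-1,0.025,-0.1,0.016,0.027,0,-0.034,-1,0.038,-0.15,0.023,0.041,0,-0.05,-1,0.05,-0.2,0.031,0.054,0,-0.067,-1,0.063,-0.25,0.039,0.068,0,-0.084,-1,0.0759,-0.301,0.0469,0.0819,0,-0.1015,-1,0.0759,-0.301,0.0469,0.0819,0,-0.1015,-1,0.0759,-0.301,0.0469,0.0819,0,-0.1015,-1]'
python3 -m inch '[0,0,0,0,0,0,-1,0,0,0,0,0,0,-1,0,0,0,0,0,0,-1]'
python3 - <<'E'
from h import *
y=np.array([-.0843,.9964,0]);x=np.array([y[1],-y[0],0]);H=np.array([.5887,-.0359,0])
go2(H-.034*x-.075*y+[0,0,.1905],ftool(4.8,40),0)
E
```

```text
time: 18.5
position: [0.5737, -0.112, 0.1752]
tool_rot: [-180.0, -40.0, 4.9]
ft_force: [-0.9, 0.8, -3.4]
opening: 0.0149
time: 18.75
position: [0.5733, -0.1132, 0.1753]
tool_rot: [-180.0, -40.0, 4.7]
ft_force: [-0.5, -0.2, -3.1]
opening: 0.015
t 18.75 shift [ 0.0009 -0.0014 -0.001 ] turn [ 0.0002 -0.0003 -0.0003] mm 1.0 deg 0.1
q [-23.8  17.7 118.7  68.8  19.3  -0.3] F [-0.5 -0.2 -3.1] op 0.015 gp [ 0.5611 -0.1142  0.1898]
```

```bash
python3 - <<'E'
from h import *
y=np.array([-.0843,.9964,0]);x=np.array([y[1],-y[0],0]);H=np.array([.5887,-.0359,0])
cs=eyes.get_calibration("scene");ct=eyes.get_calibration("top");cw=eyes.get_calibration("wrist")
s=eyes.get_image("scene")[:,:,::-1];t=eyes.get_image("top")[:,:,::-1];w=eyes.get_image("wrist")[:,:,::-1]
for n,i in(("s",s),("t",t),("w",w)):cv2.imwrite(f"pics/{n}8.png",i)
S=gp()[0]+.034*x-[0,0,.074];L=H-.0155*y+[0,0,.281]
P=dict(tip=S+.012*y+[0,0,.1135],crown=S+[0,0,.14],gate=S-.012*y+[0,0,.115],loopbot=L-[0,0,.062],loopL=L-[0,0,.04]-.0125*x,linkorg=L)
o=proj(cs,(P["tip"]+P["loopbot"])/2)-[40,30];ot=proj(ct,(P["tip"]+P["loopbot"])/2)-[40,30]
o=o.astype(int);ot=ot.astype(int)
def crop(im,o,w,h): return cv2.resize(im[o[1]:o[1]+h,o[0]:o[0]+w],(400,300),interpolation=cv2.INTER_CUBIC)
W=cv2.resize(w[180:480,120:520],(400,300))
cv2.imwrite("pics/c8.png",np.vstack([np.hstack([crop(s,o,80,60),crop(t,ot,80,60)]),np.hstack([W,np.zeros_like(W)])]))
print(o,ot)
for k,p in P.items(): print(k,p.round(4),((proj(cs,p)-o)*5).round(),((proj(ct,p)-ot)*5+[400,0]).round(),(proj(cw,p)-[120,180]+[0,300]).round())
E
```

```text
[273 207] [289 205]
tip [ 0.5943 -0.0992  0.2294] [163. 125.] [649. 147.] [148. 314.]
crown [ 0.5953 -0.1111  0.2559] [142.  71.] [675. 136.] [189. 259.]
gate [ 0.5963 -0.1231  0.2309] [126. 104.] [697. 142.] [232. 311.]
loopbot [ 0.59   -0.0513  0.219 ] [240. 180.] [555. 158.] [ -2. 330.]
loopL [ 0.5776 -0.0524  0.241 ] [256. 130.] [556. 176.] [-50. 337.]
linkorg [ 0.59   -0.0513  0.281 ] [238.  74.] [553. 138.] [-161.  174.]
```

View pics/c8.png

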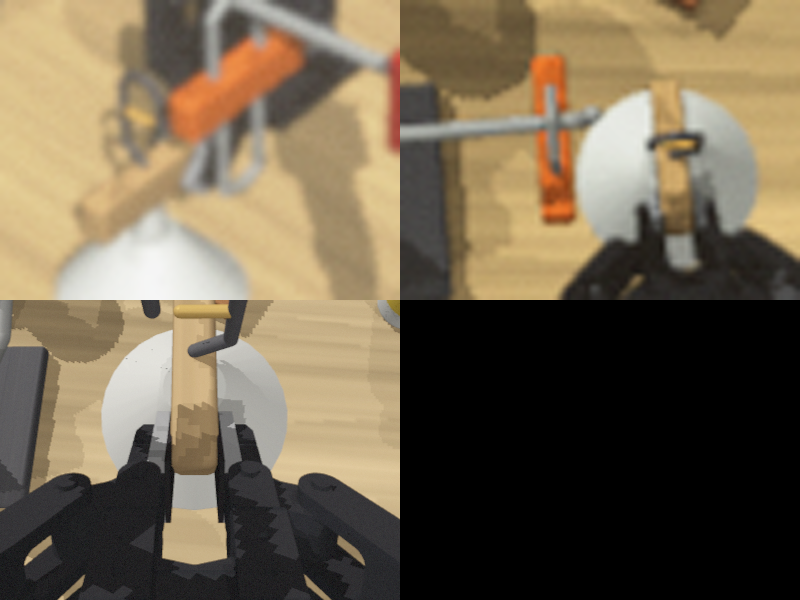

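The last view shows crown, tip leg and loop within about 5 crop px (≈2 mm) of prediction. In the scene crop the crown is at (138,75) and the loop bottom at (237,187). In the top crop the hook is at row 138, level with the link's middle. Now pass the tip over the wire, 60 mm along +y.

```bash
python3 -m inch '[0,-0.02,0,0,0,0,-1,0,-0.04,0,0,0,0,-1,0,-0.06,0,0,0,0,-1,0,-0.08,0,0,0,0,-1,0,-0.1,0,0,0,0,-1,0,-0.12,0,0,0,0,-1,0,-0.12,0,0,0,0,-1,0,-0.12,0,0,0,0,-1]'
cat >> h.py <<'E'
Y=np.array([-.0843,.9964,0]);X=np.array([Y[1],-Y[0],0]);H=np.array([.5887,-.0359,0])
def rel():
    g,C=gp();S=g+.034*X-[0,0,.074];d=S-H
    print("shade in stand frame mm",(np.array([d@X,d@Y,S[2]])*1e3).round(1))
    # orange blob in top/scene crops -> link origin estimate
    out=[]
    for n,b in(("scene",(290,350,190,280)),("top",(295,335,205,265))):
        im=eyes.get_image(n);k=cv2.inRange(cv2.cvtColor(im,cv2.COLOR_RGB2HSV),(5,170,100),(14,255,255))
        m=np.zeros_like(k);m[b[2]:b[3],b[0]:b[1]]=k[b[2]:b[3],b[0]:b[1]]
        ys,xs=np.nonzero(m);r=cv2.minAreaRect(np.c_[xs,ys].astype(np.float32));out.append((len(xs),np.round(r[0],1),np.round(r[1],1),round(r[2],1)))
    p,e=tri(eyes.get_calibration("scene"),out[0][1],eyes.get_calibration("top"),out[1][1]);d=p-H
    print(out,"link stand frame",(np.array([d@X,d@Y,p[2]])*1e3).round(1),"err",round(e,4))
E
python3 - <<'E'
from h import *
g,C=gp();rel();go2(g-[0,0,.012],C,0)
E
```

```text
time: 19.57
position: [0.5689, -0.052, 0.1755]
tool_rot: [-180.0, -40.1, 4.9]
ft_force: [-0.3, -0.8, -2.7]
opening: 0.0149
shade in stand frame mm [  0.7 -14.4 116. ]
[(198, array([318.7, 223.2]), array([ 8.9, 27.6]), 54.0), (135, array([319.5, 232.5]), array([33.4,  6.4]), 84.6)] link stand frame [  2.1 -16.8 277.4] err 0.0041
t 19.67 shift [-0.0155 -0.0018  0.0183] turn [ 0.0003 -0.     -0.0003] mm 12.0 deg 0.1
q [-16.2  16.  121.2  71.2  14.1   3. ] F [-0.1 -0.3 -3.2] op 0.0147 gp [ 0.5568 -0.0539  0.19  ]
```

Forces are unchanged, so it passed cleanly. Now pull down in stages, watching the force.

```bash
python3 -m inch '[-0.0077,0,0.0092,0,0,0,-1,-0.0155,0,0.0183,0,0,0,-1,-0.0232,0,0.0275,0,0,0,-1,-0.031,0,0.0367,0,0,0,-1,-0.031,0,0.0367,0,0,0,-1]'
python3 -m inch '[-0.0077,0,0.0092,0,0,0,-1,-0.0155,0,0.0183,0,0,0,-1,-0.0155,0,0.0183,0,0,0,-1]'
python3 -c "
from h import *
rel()"
```

```text
time: 20.08
position: [0.5691, -0.0534, 0.1512]
tool_rot: [-180.0, -40.1, 4.7]
ft_force: [-0.1, -0.3, 1.8]
opening: 0.0147
time: 20.33
position: [0.5691, -0.0532, 0.1395]
tool_rot: [-180.0, -40.1, 4.8]
ft_force: [-0.7, -0.4, 2.4]
opening: 0.0144
shade in stand frame mm [  0.8 -15.6  80. ]
[(196, array([319.1, 231.8]), array([ 8.8, 27.7]), 54.5), (129, array([318.8, 233.5]), array([31.4,  6.3]), 85.8)] link stand frame [  3.6 -14.9 254.4] err 0.0042
```

```bash
python3 -m inch '[-0.0077,0,0.0092,0,0,0,-1,-0.0155,0,0.0183,0,0,0,-1,-0.0155,0,0.0183,0,0,0,-1]'
python3 -m inch '[-0.005,0,0.006,0,0,0,-1,-0.01,0,0.012,0,0,0,-1,-0.01,0,0.012,0,0,0,-1]'
python3 -c "
from h import *
rel()"
```

```text
time: 20.68
position: [0.5684, -0.0529, 0.1269]
tool_rot: [-180.0, -40.0, 4.8]
ft_force: [-0.9, 0.1, 0.9]
opening: 0.0148
time: 20.93
position: [0.5691, -0.0529, 0.12]
tool_rot: [-180.0, -40.1, 4.8]
ft_force: [-0.1, 0.1, 3.1]
opening: 0.0146
shade in stand frame mm [  0.8 -15.2  60.5]
[(188, array([319.2, 231.9]), array([ 8.2, 27.7]), 55.0), (128, array([318.8, 233.5]), array([31.5,  6.4]), 86.1)] link stand frame [  3.6 -14.8 254.1] err 0.0039
```

The force dropped and then rose again, with the shade 20 mm lower and the link unmoved, so the gate snapped. I'll confirm by pulling 6 mm more (≈7.5 N in all): the link should follow.

```bash
python3 -m inch '[-0.004,0,0.0046,0,0,0,-1,-0.0077,0,0.0092,0,0,0,-1,-0.0077,0,0.0092,0,0,0,-1]'
python3 -c "
from h import *
rel()"
python3 -m inch '[0.006,0,-0.007,0,0,0,-1,0.012,0,-0.014,0,0,0,-1,0.018,0,-0.021,0,0,0,-1,0.0232,0,-0.0276,0,0,0,-1,0.0232,0,-0.0276,0,0,0,-1,0.0232,0,-0.0276,0,0,0,-1]'
python3 -c "
from h import *
rel()"
```

```text
time: 21.28
position: [0.5691, -0.0528, 0.1141]
tool_rot: [-180.0, -40.1, 4.8]
ft_force: [-0.8, 0.8, 4.5]
opening: 0.0146
shade in stand frame mm [  0.8 -15.2  54.6]
[(186, array([319.3, 233.8]), array([ 8.3, 27.4]), 54.8), (128, array([318.8, 234. ]), array([32.3,  6.3]), 85.9)] link stand frame [  3.3 -14.8 248.4] err 0.0041
time: 21.88
position: [0.5686, -0.0529, 0.1317]
tool_rot: [180.0, -40.1, 4.8]
ft_force: [0.2, 0.5, 1.0]
opening: 0.0144
shade in stand frame mm [  0.4 -15.2  72.2]
[(190, array([319.2, 228. ]), array([ 8.4, 27.5]), 55.6), (133, array([318.8, 233. ]), array([32.4,  6.3]), 85.9)] link stand frame [  3.1 -14.9 265.1] err 0.004
```

The link followed one to one both ways, so the hook is home. I raise the last 4 mm to zero load and release gently.

```bash
python3 -m inch '[0.0045,0,-0.0054,0,0,0,-1,0.0045,0,-0.0054,0,0,0,-1,0.0045,0,-0.0054,0,0,0,-1]'
python3 -m inch '[0,0,0,0,0,0,-0.5,0,0,0,0,0,0,-0.4,0,0,0,0,0,0,-0.3,0,0,0,0,0,0,-0.2,0,0,0,0,0,0,-0.1,0,0,0,0,0,0,-0.1,0,0,0,0,0,0,-0.1,0,0,0,0,0,0,-0.1]'
```

```text
time: 22.23
position: [0.5686, -0.0528, 0.1349]
tool_rot: [-180.0, -40.1, 4.8]
ft_force: [-0.5, 0.1, 0.5]
opening: 0.0148
time: 22.9
position: [0.5687, -0.0528, 0.1351]
tool_rot: [-180.0, -40.1, 4.8]
ft_force: [-0.4, -0.1, 0.1]
opening: 0.0389
```

```bash
python3 -m inch '[0,0,-0.02,0,0,0,-0.1,0,0,-0.05,0,0,0,-0.1,0,0,-0.09,0,0,0,-0.1,0,0,-0.13,0,0,0,-0.1,0,0,-0.18,0,0,0,-0.1,0,0,-0.23,0,0,0,-0.1,0,0,-0.26,0,0,0,-0.1,0,0,-0.26,0,0,0,-0.1]'
python3 -m inch '[0,0,0,0,0,0,0,0,0,0,0,0,0,0,0,0,0,0,0,0,0,0,0,0,0,0,0,0,0,0,0,0,0,0,0,0,0,0,0,0,0,0,0,0,0,0,0,0,0,0,0,0,0,0,0,0]'
cat > chk.py <<'E'
from h import *
rel()
for n in("scene","top"):
    im=eyes.get_image(n)[:,:,::-1];cv2.imwrite(f"pics/{n}_f{bot.observe()['time']:.2f}.png",im)
    a=cv2.imread(f"pics/{n}0.png");d=cv2.absdiff(a,im).max(2)>50
    k,l,st,ce=cv2.connectedComponentsWithStats(d.astype(np.uint8));print(n,[(st[i,:4].tolist(),st[i,4]) for i in range(1,k) if st[i,4]>25])
    m=cv2.inRange(cv2.cvtColor(im,cv2.COLOR_BGR2HSV),(0,0,165),(180,45,255))
    m[:200]=0;m[320:]=0;m[:,:280]=0;m[:,350:]=0
    k,l,st,ce=cv2.connectedComponentsWithStats(m);print("white",[(st[i].tolist(),ce[i].round(1).tolist()) for i in range(1,k) if st[i,4]>80])
    c=eyes.get_calibration(n);S=H-.0155*Y
    print("pred shade rim/mid/crossbar",[proj(c,S+[0,0,z]).round(1).tolist() for z in(.077,.1,.151)])
E
python3 chk.py
```

```text
time: 23.57
position: [0.4849, -0.0601, 0.2369]
tool_rot: [179.9, -40.2, 4.9]
ft_force: [0.4, -0.4, 0.0]
opening: 0.0386
time: 24.23
position: [0.4854, -0.0598, 0.2345]
tool_rot: [-180.0, -40.1, 4.8]
ft_force: [-0.2, -0.4, -0.2]
opening: 0.0429
shade in stand frame mm [-83.2 -15.1 175. ]
[(184, array([319. , 226.8]), array([ 8.2, 27.4]), 53.6), (132, array([318.7, 233. ]), array([32.4,  6.2]), 86.6)] link stand frame [  2.8 -15.1 268.3] err 0.0049
scene [([433, 0, 53, 98], np.int32(2406)), ([470, 0, 86, 71], np.int32(3160)), ([566, 0, 74, 160], np.int32(5953)), ([495, 71, 30, 48], np.int32(690)), ([444, 120, 8, 7], np.int32(34)), ([321, 134, 76, 82], np.int32(2432)), ([431, 157, 17, 21], np.int32(170)), ([397, 164, 21, 27], np.int32(195)), ([468, 176, 69, 33], np.int32(688)), ([491, 197, 64, 73], np.int32(943)), ([616, 209, 24, 44], np.int32(530)), ([323, 210, 15, 8], np.int32(38)), ([351, 211, 28, 14], np.int32(196)), ([306, 219, 25, 19], np.int32(220)), ([290, 220, 5, 17], np.int32(62)), ([350, 232, 28, 15], np.int32(186)), ([279, 245, 32, 26], np.int32(553)), ([315, 250, 7, 12], n
[... 275 characters left out ...]
, 12], np.int32(49)), ([284, 230, 53, 31], np.int32(584)), ([267, 252, 170, 181], np.int32(10077)), ([149, 266, 6, 8], np.int32(30)), ([399, 313, 38, 23], np.int32(281)), ([398, 335, 46, 10], np.int32(145)), ([410, 347, 13, 12], np.int32(39)), ([394, 355, 80, 78], np.int32(1965)), ([0, 378, 146, 102], np.int32(9739)), ([155, 419, 108, 61], np.int32(4100)), ([284, 425, 6, 14], np.int32(38)), ([294, 432, 23, 18], np.int32(187)), ([441, 433, 68, 47], np.int32(1905)), ([269, 451, 12, 17], np.int32(29)), ([342, 475, 7, 5], np.int32(27)), ([374, 476, 14, 4], np.int32(39))]
white [([302, 232, 14, 29, 272], [308.7, 243.7])]
pred shade rim/mid/crossbar [[320.6, 244.4], [320.5, 243.3], [320.3, 240.5]]
```

The shade hangs where predicted, and no bystander shows up in the difference image. I'll back off a bit more, let it settle and compare two readings.

```bash
python3 -m inch '[0,0,-0.02,0,0,0,0,0,0,-0.04,0,0,0,0,0,0,-0.06,0,0,0,0,0,0,-0.06,0,0,0,0,0,0,-0.06,0,0,0,0,0,0,-0.06,0,0,0,0,0,0,-0.06,0,0,0,0,0,0,-0.06,0,0,0,0]'
for i in 1 2 3; do python3 -m inch '[0,0,0,0,0,0,0,0,0,0,0,0,0,0,0,0,0,0,0,0,0,0,0,0,0,0,0,0,0,0,0,0,0,0,0,0,0,0,0,0,0,0,0,0,0,0,0,0,0,0,0,0,0,0,0,0]' | head -1; python3 chk.py | grep -E "link|white"; done
```

```text
time: 25.1
position: [0.4662, -0.0614, 0.2571]
tool_rot: [-180.0, -40.0, 4.8]
ft_force: [-0.5, 0.0, 0.0]
opening: 0.0428
time: 25.77
[(188, array([319.1, 226.5]), array([ 8.2, 28. ]), 53.1), (132, array([318.7, 233. ]), array([32.4,  6.2]), 86.6)] link stand frame [  2.6 -15.  269.1] err 0.0047
white [([312, 201, 37, 23, 163], [326.1, 213.3]), ([303, 271, 39, 31, 859], [322.5, 287.7])]
white [([302, 232, 14, 29, 301], [309.2, 244.5])]
time: 26.63
[(187, array([319. , 226.7]), array([ 8.3, 27.2]), 53.6), (130, array([318.7, 233. ]), array([32.3,  6.2]), 86.8)] link stand frame [  2.8 -15.1 268.5] err 0.0049
white [([312, 201, 37, 23, 164], [326.1, 213.3]), ([303, 271, 39, 31, 857], [322.5, 287.7])]
white [([302, 232, 14, 29, 301], [309.2, 244.5])]
time: 27.5
[(184, array([319. , 226.7]), array([ 8.3, 27.2]), 53.6), (134, array([318.7, 233. ]), array([32.4,  6.3]), 86.6)] link stand frame [  2.8 -15.1 268.5] err 0.0049
white [([312, 201, 37, 23, 163], [326.3, 213.5]), ([303, 271, 39, 31, 857], [322.5, 287.7])]
white [([302, 232, 14, 29, 300], [309.2, 244.5])]
```

Everything is still, so I hand in.

```bash
python3 -c "
from bench import bot
print(bot.hand_in())"
```

```text
the job is handed in; nothing more can be done
None
```

The orange link hangs by its eye on the sprung arm and the white shade hangs from its lower loop. I handed the job in at 27.5 s of the 72 s allowed; no verdict is reported.

**Link:** My first grasp failed. Joint 4 reached its limit, so the fingers shut on the eye and tipped the link about 9° in its slot. The wrist force was about 33 N at that moment. I re-gripped with less lean and straightened it. I then threaded the eye over the tip and let go 15 mm tip-side of the hang point.

**Shade:** I turned the hand half round because joint 6 was at its limit. The hook then passed over the loop and I pulled down. The force dropped as the gate snapped. After that the link followed the hand almost 1:1, both down and back up. The highest wrist-force reading during the pull implies about 7 N of hand pull on the arm, well under 15 N.

**Last checks:**
- **Stillness:** the link and shade image positions were constant to about 0.2 px over the last two readings, 0.9 s apart.
- **Height:** the shade's rim is about 75 mm above the bench, worked out from the link's height rather than measured directly.
- **Contact:** the gripper was open and clear, with a wrist force of about 0.
- **Bystanders:** the difference image showed no change at any of them.

The link height I measured was a steady 2–4 mm below prediction, and the two-view rays missed each other by 4–5 mm. I put this down to the blob centre and the calibration. I used up the picture views before the hooking, so the snap and the final hang are judged from forces and blob positions, not seen by eye.

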